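Feel the jaw gap of a model clamp with a thickness gauge

ROBOT

A 6-joint arm with a two-finger parallel gripper is mounted at the origin on the work surface. World frame = base frame: x ahead of the robot, y to its left, z up, the work surface at z = 0. Lengths are in mm, angles in rad, forces in N, time in s.
With the tool pointing down it reaches from about 350 to 875 mm from the base axis. Payload 4.2 kg.
Tool frame: the origin (TCP) lies at the very end of the fingers, on their centre line; the grasp point (between the pads) lies arm.grip_point_offset behind it (arm.grip_point_offset is the distance from the TCP to the grasp point, in mm); z points along the fingers, y is the line along which they close (so a half turn about z gives the same grasp; the last joint's range is limited). The gripper opens to 85 mm and grips with 20 to 120 N. Pads are 22 mm wide; open, the fingers measure 114 mm over their backs; the gripper's body (76 mm by 85 mm) begins 54 mm behind the grasp point. The pads swing forward as they close: fully open they stand 13 mm farther back than shut.
Start: joints at [1.383, 0.385, 0.008, 0, -1.194, -0.259], TCP at [270.018, 563.64, 231.312] pointing down, gripper open.
Joint ranges: [-3.14, 3.14], [-1.21, 2.06], [-1.07, 1.41], [-3.16, 2.05], [-2.99, -0.16], [-3.1, 3.1]. Speed limits (rad/s): [2.79, 2.79, 3.14, 3.14, 3.14, 3.14].

INTERFACE

Orientations are given as a unit quaternion [x, y, z, w].
In Python, from bench import arm, cams, ticket gives the robot as it stands.
- The arm moves only by the tool servo_tool, never from a script. Its argument "commands" is a list that holds one entry, the list of rows, each a list of 7 numbers: the closure in counts, from 0 (fully open) to 255 (shut), then the shift along the tool's x, y, z in m, then the turn, a rotation vector about the tool's x, y, z in degrees. In form: [[[grip, x, y, z, ax, ay, az], ...]]. A call has 1 to 10 rows; each row shifts and turns the commanded pose from where the row before left it, along the tool's axes as they then stand; what a row does not reach is not made up. A row lasts 1/12 s, in which the tool goes at most 41.7 mm and 7.16 degrees, less where a joint would pass 70% of its speed; a pose out of reach is approached as far as the arm can. A call with a gripper value outside its range is refused whole. The fingers move at their own pace and stop on an object; the grip force is fixed at half the most. Time passes only in rows, so rows that do not move let the fingers close. It gives the time, the measured TCP pose, the force, the opening and the grip force at its end, in the units of the state.
- arm.read_state(): the state, without advancing time (a new reading comes with each control period).
- cams.get_image(name): name is "scene" or "side" or "wrist"; returns a dict with "frame" (384x512x3 uint8, blue, green, red), "K" (3x3 intrinsics, pixels), "k1" (the pictures are not rectified: a ray, as slopes to the right and down, at radius r is drawn at 1 + k1 r^2 times it, then the intrinsics apply), "T" (4x4, takes a point from camera to world coordinates). Camera axes: x right, y up, looking along -z (the intrinsics and any distortion apply to the point x, -y, -z); pixel columns grow to the right and rows downward; lengths in mm; the calibration is good to about 2 mm. A picture is of the moment at which its call begins. There is no depth.
- ticket.job_done(): hands the job in; it is judged then, once.
The state is a dict: "clock": time; "joints": joint angles; "joint_vel": joint speeds; "joint_efforts": joint torques, N m; "position": TCP position; "ee_rot": TCP orientation; "contact_force": force on the tool from outside, world axes, zero at the start; "wrist_torque": the same for the moment, N m; "gripper_width": finger opening in mm; "grasp_force": force on a finger pad.
Only numpy, scipy, OpenCV 4.12 (cv2) and the standard library are available. Lean on these libraries where they do the work, as an engineer would, in place of code of your own. Each camera call takes 0.05 s, during which the arm holds its last target. There are 200 camera calls.

TASK

Pull the drawer of the white instrument cabinet out to its stop and leave it open, then take the red-handled thickness gauge out of the blue block in it, leaving the other gauges and everything else on the bench where they are. Slide the gauge's blade, upright and tip first, down between the middles of the two steel plates of the blue model clamp until it drags snugly on both plates, gently and without pushing the tip out below the plates, and finish while still holding the gauge there in the gripper at that depth.

Things in the scene. Friction and masses are not known exactly. Their poses are not given: they have to be found in the camera images.
- case: White instrument cabinet 190 (x) x 260 (y) x 135 high mm, fixed. Origin at the centre of its underside; own -x is its front, the way the drawer opens. In the drawer lies a blue block 42 (x) x 190 (y) x 60 high mm, its top 77.5 mm above the bench, with three slots 24 x 6 mm in a row along y, 65 mm apart.
- drawer (a joint): How far the cabinet's drawer is pulled out along the cabinet's own -x, in m: 0 shut, 0.12 at its stop. About 1.5 N of friction; stays where left. Front panel 254 mm wide, its top edge 127 mm above the bench, its inner face 32 mm in front of the blue block; the side walls are lower than the block.
- drawer_handle (a point): Middle of the drawer's steel bar handle: horizontal, 11 mm thick, 110 mm long along the cabinet's y, 99.5 mm above the bench, its axis 42 mm in front of the drawer's front panel, on two posts 96 mm apart. Moves with the drawer.
- gauge_red: Red-handled gauge, 40 to 85 g, rigid: steel blade 20 wide x 3 thick x 56 long mm under a red handle 26 (x) x 14 (y) x 34 high mm. Origin at the tip (middle of the blade's lower end), z up to the handle, x along the blade's width, y its thickness. Starts upright in one of the slots, in the shut drawer, x along the cabinet's x, handle resting on the block; lift over 60 mm to clear.
- gauge_green: Gauge like the red one with a green handle and a 2 mm blade, in another slot; to be left there. Same origin and axes; tip 21.5 mm above the bench.
- gauge_yellow: Gauge like the red one with a yellow handle and a 4 mm blade, in another slot; to be left there. Same origin and axes; tip 21.5 mm above the bench.
- clamp: Model clamp, blue base 90 (x) x 150 (y) x 16 mm, fixed. Origin at the centre of its underside. Two upright steel plates 50 (x) x 8 mm, from 45 to 95 mm above the bench, face each other along y, gap open above; nothing stands higher. Both ride on a head that floats along y (12 mm each way, 0.5 N friction), so it centres itself on a blade. Under the plates 12 mm is free.
- plate_a: The clamp's plain upright plate. Origin at the middle of the top edge of its face towards the gap; axes as the clamp's; the gap lies on its +y side.
- plate_b: The clamp's sprung plate. Origin at the middle of the top edge of its face to the gap (on its -y side). It leans: the gap narrows from 10.5-11.7 mm at the top to 0.5-1.7 at the bottom, as set. The 3 mm blade first drags with its tip 37 to 44 mm below the top edge. Spring: 4 N plus 0.5 N per mm; the blade then drags by some 5 to 9 N.
- jar_white: White jar with a white lid, 52 dia x 52 high mm, bystander. Origin under its middle.
- jar_red: Clear jar with a red lid, 52 dia x 42 high mm, bystander. Origin under its middle.
- dropper: Small white dropper bottle, 34 dia x 85 high mm, bystander. Origin under its middle.
- pot: Terracotta pot, 72 dia x 70 high mm, bystander. Origin under its middle.
- sponge: Yellow sponge block 100 x 60 x 22 mm, bystander. Origin under its middle.
Things that resemble listed ones, but are neither listed nor needed, are in the scene too. Leave any orange look-alike of the clamp alone.

How it is judged (in metres and radians):
On the way, in this order (a step that is already met when the one before it is completed fails the run):
1. the drawer is pulled out to its stop (value of joint drawer above 0.116 m), for 0.2 s.
2. the red gauge is lifted clear of the block in the gripper (height (world z) of gauge_red above 0.082 m and contact force between the fingers and gauge_red above 2 N), for 0.1 s.
At the end, for the whole second after the job is handed in: Drawer within 15 mm of its stop; red gauge gripped (over 3 N), at rest, upright within 0.15 rad, in line with the plates within 0.17 rad and 15 mm, pressed by each plate with 1.5 to 18 N, tip 0 to 20 mm above their lower edge; other gauges in their slots, bystanders within 30 mm (value of joint drawer above 0.105 m and contact force between gauge_red and plate_a between 1.5 and 18 N and contact force between gauge_red and plate_b between 1.5 and 18 N and z of gauge_red in the frame of clamp between 0.045 and 0.065 m and x of gauge_red in the frame of plate_a between -0.015 and 0.015 m and y of gauge_red in the frame of plate_a above 0 m and y of gauge_red in the frame of plate_b below 0 m and angle between the y axis of gauge_red and the y axis of clamp, either way round below 0.17 rad and angle between gauge_red's own z axis and vertical below 0.15 rad and contact force between the fingers and gauge_red above 3 N and linear speed of gauge_red below 0.01 m/s and height (world z) of each of gauge_green, gauge_yellow below 0.03 m and distance of each of jar_white, jar_red, dropper, pot, sponge from where it was at the start of the episode below 0.03 m); the arm keeps its last pose, push and grip.
It fails at once if the gauge is forced: a plate is pressed or rammed with more than 25 N (contact force between gauge_red and plate_a above 25 N or contact force between gauge_red and plate_b above 25 N).
It fails at once if another gauge is pulled out of its slot (height (world z) of any of gauge_green, gauge_yellow above 0.05 m).
It fails at once if a bystander is pushed more than 30 mm (distance of any of jar_white, jar_red, dropper, pot, sponge from where it was at the start of the episode above 0.03 m).
It also fails if it takes over 58 s, if anything falls off the work surface, if the arm or the gripper's body presses on something with over 40 N, if the wrist force passes 120 N, or if a joint passes its speed limit or range.

## Working session

There is one attempt and no reset: what is moved stays moved. The work goes in short steps, Python scripts to look and compute and a tool call to move; the robot and the scene stay as the last step left them, time stands still between calls to the robot, and variables do not carry over. Pictures are saved under pics/ and viewed, at most 10 in all, crops included, and the job is handed in when it is done.

Besides the shell and the picture viewer there is one more tool, called after ">>>" as name([rows], argument=value, ...), one row to a line, values as JSON. servo_tool: Moves the arm, as the interface text tells. Its arguments: {"type":"object","properties":{"commands":{"type":"array","items":{"type":"array","items":{"type":"array","items":{"type":"number"}}}}},"required":["commands"]}

```bash
ls; mkdir -p pics
cat > h.py <<'E'
import numpy as np, cv2
from bench import arm, cams, ticket
from scipy.spatial.transform import Rotation as R
def grab(n, save=None):
    d=cams.get_image(n)
    if save: cv2.imwrite('pics/'+save,d['frame'])
    np.savez('/tmp/'+n+'.npz',**{k:np.array(v) for k,v in d.items()})
    return d
def load(n): return dict(np.load('/tmp/'+n+'.npz'))
def ray(d,u,v):
    p=cv2.undistortPoints(np.array([[[u,v]]],float),d['K'],np.array([float(d['k1']),0,0,0]))[0,0]
    T=d['T']; w=T[:3,:3]@np.array([p[0],-p[1],-1.0]); return T[:3,3],w/np.linalg.norm(w)
def onz(d,u,v,z):
    o,w=ray(d,u,v); return o+w*(z-o[2])/w[2]
def tri(*obs):
    A=np.zeros((3,3));b=np.zeros(3)
    for d,u,v in obs:
        o,w=ray(d,u,v);P=np.eye(3)-np.outer(w,w);A+=P;b+=P@o
    x=np.linalg.solve(A,b); return x
def proj(d,p):
    T=d['T'];c=T[:3,:3].T@(np.array(p,float)-T[:3,3]);x,y=c[0]/-c[2],-c[1]/-c[2]
    s=1+float(d['k1'])*(x*x+y*y);K=d['K'];return K[0,0]*x*s+K[0,2],K[1,1]*y*s+K[1,2]
def state():
    s=arm.read_state();print({k:np.round(s[k],3).tolist() for k in s});return s
E
python3 - <<'E'
from h import *
np.set_printoptions(suppress=True,precision=2)
print(arm.grip_point_offset);state()
a=grab('scene');b=grab('side');w=grab('wrist')
cv2.imwrite('pics/a.png',cv2.resize(a['frame'],(800,600)));cv2.imwrite('pics/b.png',cv2.resize(b['frame'],(800,600)));cv2.imwrite('pics/w.png',w['frame'])
for d in(a,b,w):print(d['K'],d['k1'],d['T'])
E
```

```text
pics
18.700000000000003
{'clock': 0.0, 'joints': [1.383, 0.386, 0.007, -0.001, -1.194, -0.259], 'joint_vel': [-0.001, -0.0, 0.002, -0.0, 0.0, 0.0], 'joint_efforts': [0.0, -39.229, 18.84, 4.186, -0.005, -0.0], 'position': [269.788, 563.118, 230.214], 'ee_rot': [0.975, -0.222, -0.0, 0.001], 'contact_force': [0.115, 0.727, -0.845], 'wrist_torque': [0.022, -0.024, 0.006], 'grasp_force': 0.0, 'gripper_width': 85.309}
[[389.71   0.   257.17]
 [  0.   389.71 186.35]
 [  0.     0.     1.  ]] -0.13018722719043477 [[   0.03   -0.74    0.67 1341.2 ]
 [   1.      0.02   -0.02  -10.26]
 [   0.      0.68    0.74  970.25]
 [   0.      0.      0.      1.  ]]
[[383.37   0.   255.04]
 [  0.   383.37 194.1 ]
 [  0.     0.     1.  ]] 0.013957417702607888 [[ -0.88  -0.34   0.34 902.87]
 [  0.48  -0.64   0.6  665.52]
 [  0.01   0.69   0.73 889.7 ]
 [  0.     0.     0.     1.  ]]
[[293.99   0.   252.3 ]
 [  0.   293.99 196.86]
 [  0.     0.     1.  ]] -0.028723480768902836 [[ -0.43   0.86   0.26 335.04]
 [ -0.9   -0.42  -0.12 532.48]
 [  0.    -0.28   0.96 372.62]
 [  0.     0.     0.     1.  ]]
```

View pics/a.png

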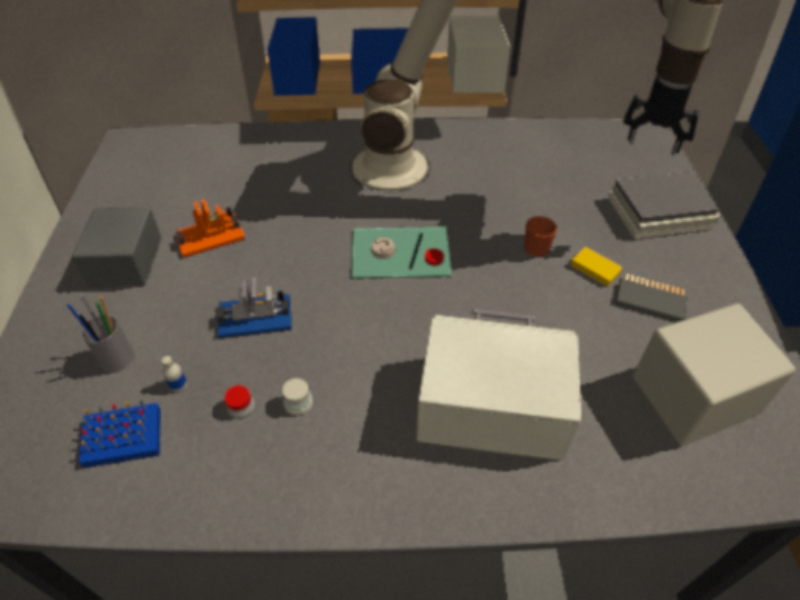

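View pics/b.png

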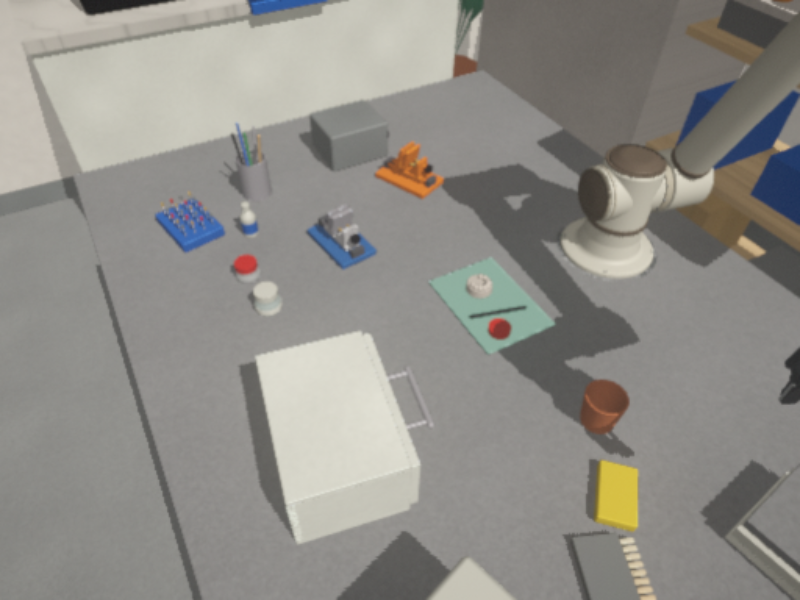

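The scene camera shows the cabinet (front toward the robot, handle near (503,316) at 800 px scale) and the blue clamp near (253,310). The side view shows the handle near (418,398) and the clamp near (342,237). I'll zoom in on both for measurement.

Run:
```python
from h import *
a=load('scene')['frame'];b=load('side')['frame']
def c(f,x,y,w,h):return cv2.resize(f[y:y+h,x:x+w],(400,300),interpolation=cv2.INTER_CUBIC)
# scene cab, side cab ; scene clamp, side clamp
m=np.vstack([np.hstack([c(a,260,190,120,90),c(b,155,200,140,105)]),np.hstack([c(a,130,170,64,48),c(b,190,125,64,48)])])
cv2.imwrite('pics/c1.png',m)
```

```text
(no output)
```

View pics/c1.png

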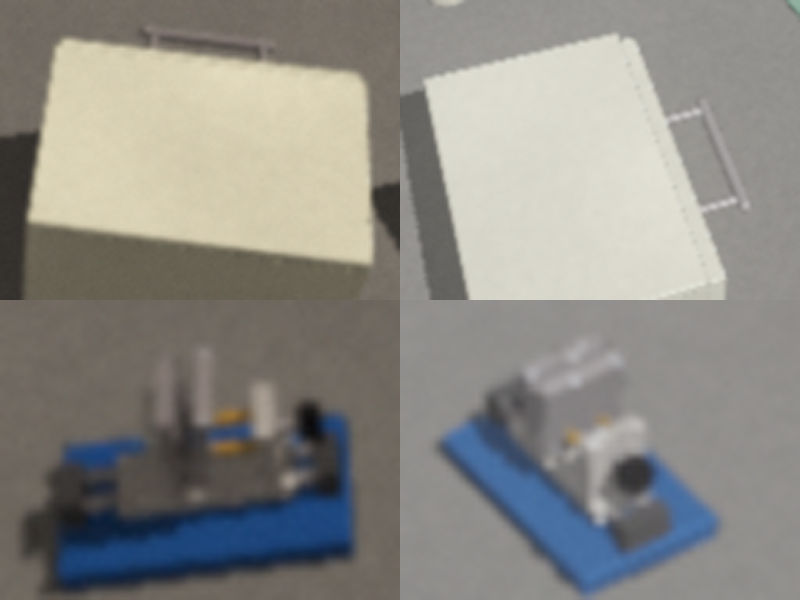

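Run:
```python
from h import *
np.set_printoptions(suppress=True,precision=1)
a=load('scene');b=load('side')
E1=tri((a,304.4,199),(b,261.8,235.7));E2=tri((a,341.6,203.5),(b,275.8,272.5))
print('handle',E1,E2,np.linalg.norm(E1-E2),(E1+E2)/2)
d=E2-E1;print('yaw deg of cabinet',np.degrees(np.arctan2(-d[0],d[1])))
for u,v in [(268.4,256.6),(371.6,269.2),(278.6,202),(369.5,212)]:print('top',onz(a,u,v,135))
for u,v in [(186.3,188.4),(139.9,193.2)]:print('clamp scene z16',onz(a,u,v,16))
for u,v in [(196.4,147.7),(219.6,170),(240.9,160.2)]:print('clamp side z16/0',onz(b,u,v,16),onz(b,u,v,0))
for n,d in(('s',a),('b',b)):
    h=cv2.cvtColor(d['frame'],cv2.COLOR_BGR2HSV);m=cv2.inRange(h,(100,120,40),(125,255,255))
    c,_=cv2.findContours(m,0,2)
    for k in c:
        if cv2.contourArea(k)>60:
            M=cv2.moments(k);u,v=M['m10']/M['m00'],M['m01']/M['m00'];p=onz(d,u,v,16);print(n,u,v,p,cv2.contourArea(k))
            if 400<p[0]<620 and -400<p[1]<-100:
                q=np.array([onz(d,*x[0],12)[:2] for x in k],np.float32);print(cv2.minAreaRect(q))
print('plates', tri((a,130+204/6.25,170+50/6.25),(b,190+190/6.25,125+65/6.25)))
```

```text
handle [596.7 154.3 100. ] [618.7 262.9  98.8] 110.81473921646888 [607.7 208.6  99.4]
yaw deg of cabinet -11.441326018754989
top [816.4  37.1 135. ]
top [862.7 290.5 135. ]
top [638.5  74.6 135. ]
top [682.4 324.9 135. ]
clamp scene z16 [ 471.2 -215.    16. ]
clamp scene z16 [ 488.4 -367.8   16. ]
clamp side z16/0 [ 574.6 -349.1   16. ] [ 568.6 -367.7    0. ]
clamp side z16/0 [ 551.3 -206.3   16. ] [ 544.9 -222.2   -0. ]
clamp side z16/0 [ 466.5 -216.3   16. ] [ 458.5 -232.5    0. ]
s 77.05591397849462 278.30387096774194 [ 804.8 -497.1   16. ] 1550.0
s 162.85562372188136 207.6327198364008 [ 551.9 -282.7   16. ] 407.5
((523.875, -289.17474365234375), (92.50690460205078, 149.01426696777344), 7.601853847503662)
s 238.38600675809977 34.32061220433313 [-632.9  -45.9   16. ] 838.5
s 187.84491362763916 35.72412028150991 [-630.1 -315.7   16. ] 1302.5
s 498.98940559830487 57.82814765250362 [-427.4 1342.8   16. ] 1494.5
b 216.0635838150289 158.6518946692357 [ 537.9 -263.5   16. ] 259.5
((519.2488403320312, -287.4811706542969), (85.74826049804688, 152.93092346191406), 8.281732559204102)
b 122.7280183727034 146.60695538057743 [ 800.7 -476.2   16. ] 508.0
b 500.104248549504 117.23114355231144 [-532.    36.1   16. ] 890.5
b 487.56315211422293 84.49670510708403 [-690.9 -149.2   16. ] 607.0
b 449.86038394415357 67.31588132635252 [-664.3 -330.8   16. ] 286.5
b 176.12060301507537 2.840033500837521 [  168.7 -1620.7    16. ] 199.0
plates [ 510.4 -272.1  104. ]
```

>>> servo_tool([
  [[0,0.036,0.0135,0.003,0,0,0],[0,0.036,0.0135,0.003,0,0,0],[0,0.036,0.0135,0.003,0,0,0],[0,0.036,0.0135,0.003,0,0,0],[0,0.036,0.0135,0.003,0,0,0],[0,0.036,0.0135,0.003,0,0,0],[0,0.036,0.0135,0.003,0,0,0],[0,0.036,0.0135,0.003,0,0,0],[0,0.036,0.0135,0.003,0,0,0],[0,0.036,0.0135,0.003,0,0,0]],
])

```text
clock: 0.98
position: [537.2, 284.7, 201.0]
ee_rot: [0.975, -0.221, -0.0, 0.0]
contact_force: [-0.3, 0.7, -0.0]
gripper_width: 85.5
grasp_force: 0.0
```

>>> servo_tool([
  [[0,0.036,0.0135,0,0,0,0],[0,0.036,0.0135,0,0,0,0],[0,0.026,0.011,0,0,0,0],[0,0,0,0,0,0,7],[0,0,0,0,0,0,7],[0,0,0,0,0,0,7],[0,0,0,0,0,0,7],[0,0,0,0,0,0,7],[0,0,0,0,0,0,7],[0,0,0,0,0,0,7]],
])

```text
clock: 1.82
position: [608.1, 209.6, 200.8]
ee_rot: [0.794, -0.608, -0.0, 0.0]
contact_force: [-0.3, -0.5, -0.5]
gripper_width: 85.3
grasp_force: 0.0
```

>>> servo_tool([
  [[165,0,0,0,0,0,7],[165,0,0,0,0,0,7],[165,0,0,0,0,0,7],[165,0,0,0,0,0,5],[165,0,0,0,0,0,0],[165,0,0,0,0,0,0],[165,0,0,0,0,0,0]],
])

```text
clock: 2.4
position: [608.2, 209.7, 201.1]
ee_rot: [-0.639, 0.769, 0.0, -0.0]
contact_force: [-0.6, -0.5, 0.5]
gripper_width: 30.1
grasp_force: 0.0
```

Run:
```python
from h import *
s=state()
w=grab('wrist','w2.png')
print(R.from_quat(s['ee_rot']).as_matrix().round(3))
for f in (-55,0,55):
    p=np.array([607.7,208.6,99.4])+f*np.array([.195,.981,0]);print(proj(w,p))
```

```text
{'clock': 2.4, 'joints': [0.583, 0.437, 0.012, -0.0, -1.147, -0.766], 'joint_vel': [0.0, -0.0, 0.001, -0.0, -0.001, -0.007], 'joint_efforts': [-0.001, -41.396, 18.47, 4.103, -0.002, 0.003], 'position': [608.187, 209.653, 201.062], 'ee_rot': [-0.639, 0.769, 0.0, -0.0], 'contact_force': [-0.613, -0.508, 0.45], 'wrist_torque': [-0.002, -0.016, -0.026], 'grasp_force': 0.0, 'gripper_width': 30.136}
[[-0.182 -0.983 -0.   ]
 [-0.983  0.182 -0.   ]
 [ 0.     0.    -1.   ]]
(np.float64(253.87966765197476), np.float64(130.37326188665855))
(np.float64(252.9573775686191), np.float64(195.42758975146074))
(np.float64(252.13956485671324), np.float64(253.00710539586186))
```

View pics/w2.png

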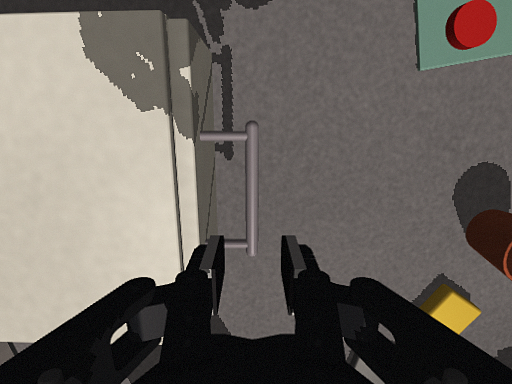

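The wrist view shows the bar handle vertical at column 252, from row 123 to 255, centred between the fingers, the cabinet to its left. I'll triangulate once more with this view.

Run:
```python
from h import *
np.set_printoptions(suppress=True,precision=1)
a=load('scene');b=load('side');w=load('wrist')
g=cv2.cvtColor(w['frame'],cv2.COLOR_BGR2GRAY)
print(g[110:135,252],g[248:262,252],g[180,238:270],g[150,238:270])
A=tri((a,304.4,199),(b,261.8,235.7),(w,252,123));B=tri((a,341.6,203.5),(b,275.8,272.5),(w,252,255))
print(A,B,(A+B)/2,np.linalg.norm(A-B))
print(tri((a,304.4,199),(w,252,123)),tri((a,341.6,203.5),(w,252,255)),tri((b,261.8,235.7),(w,252,123)),tri((b,275.8,272.5),(w,252,255)))
for v in(130,250):print(onz(w,252,v,99.5))
```

```text
[101 103 102  99  99 101 101 101 102 101  77  53  66  84  99 116 126 131
 134 136 133 135 130 135 131] [167 167 166 168 167 161 152 144 114 100  99  98  96  96] [ 96  98  99  98 101 100  98  74  60  84  99 105 114 129 139 134 121 115
 106  92  79  98  94  96  97  93  97 100 100 104 103  99] [ 94  95  99  98  99 102  98  59  67  86  99 102 111 129 135 126 120 116
 109  95  78  98  97  96  97  98  99 100 100 101  98  98]
[596.6 152.1  98.9] [619.  263.4  99.8] [607.8 207.8  99.3] 113.5589423771557
[598.  152.   98.5] [619.1 263.8  99. ] [595.4 149.8  97.8] [618.8 263.6 101.1]
[598.4 154.1  99.5]
[618.  259.5  99.5]
```

>>> servo_tool([
  [[165,0,0,0.03,0,0,0],[165,0,0,0.03,0,0,0],[165,0,0,0.03,0,0,0],[165,0,0,0.02,0,0,0],[165,0,0,0.01,0,0,0],[255,0,0,0,0,0,0],[255,0,0,0,0,0,0],[255,0,0,0,0,0,0],[255,0,0,0,0,0,0]],
])

```text
clock: 3.2
position: [608.7, 209.9, 81.9]
ee_rot: [-0.639, 0.769, -0.0, 0.001]
contact_force: [0.6, 0.4, 1.0]
gripper_width: 9.2
grasp_force: 58.4
```

>>> servo_tool([
  [[255,0,0.006,0,0,0,0],[255,0,0.012,0,0,0,0],[255,0,0.012,0,0,0,0],[255,0,0.012,0,0,0,0],[255,0,0.012,0,0,0,0],[255,0,0.012,0,0,0,0],[255,0,0.012,0,0,0,0],[255,0,0.012,0,0,0,0],[255,0,0.012,0,0,0,0],[255,0,0.01,0,0,0,0]],
])

```text
clock: 4.03
position: [497.7, 230.7, 81.8]
ee_rot: [-0.639, 0.769, -0.0, 0.001]
contact_force: [1.4, -1.5, 1.3]
gripper_width: 8.9
grasp_force: 59.0
```

>>> servo_tool([
  [[255,0,0.004,0,0,0,0],[255,0,0.003,0,0,0,0],[255,0,0.002,0,0,0,0],[255,0,0,0,0,0,0]],
])

```text
clock: 4.37
position: [491.1, 232.0, 81.8]
ee_rot: [-0.639, 0.769, -0.001, 0.001]
contact_force: [5.1, -3.6, 0.7]
gripper_width: 8.7
grasp_force: 59.2
```

>>> servo_tool([
  [[255,0,0.001,0,0,0,0],[255,0,0,0,0,0,0],[255,0,0,0,0,0,0],[255,0,0,0,0,0,0],[160,0,0,0,0,0,0],[160,0,0,0,0,0,0],[160,0,0,0,0,0,0],[160,0,0,0,0,0,0]],
])

```text
clock: 5.03
position: [487.9, 232.0, 81.0]
ee_rot: [-0.639, 0.769, 0.0, -0.001]
contact_force: [0.0, -0.3, 0.2]
gripper_width: 31.8
grasp_force: 0.0
```

>>> servo_tool([
  [[160,0,0,-0.02,0,0,0],[160,0,0,-0.03,0,0,0],[160,0,0,-0.04,0,0,0],[160,0,0,-0.04,0,0,0],[160,0,0,-0.04,0,0,0],[160,0,0,0,0,0,0],[160,0,0,0,0,0,0]],
])

```text
clock: 5.62
position: [489.1, 233.1, 254.3]
ee_rot: [-0.639, 0.769, 0.0, 0.003]
contact_force: [-1.2, -0.6, -0.4]
gripper_width: 32.2
grasp_force: 0.0
```

Run:
```python
from h import *
np.set_printoptions(suppress=True,precision=1)
s=state()
a=grab('scene');b=grab('side');w=grab('wrist')
cv2.imwrite('pics/d.png',np.hstack([cv2.resize(a['frame'][170:320,230:400],(400,353)),cv2.resize(b['frame'][190:340,150:320],(400,353))]))
for n,d in(('s',a),('b',b),('w',w)):
    h=cv2.cvtColor(d['frame'],cv2.COLOR_BGR2HSV)
    for col,lo,hi in(('red',(0,150,60),(6,255,255)),('red2',(174,150,60),(180,255,255)),('grn',(45,120,40),(80,255,255)),('yel',(22,150,80),(33,255,255)),('blu',(100,120,40),(125,255,255))):
        m=cv2.inRange(h,lo,hi);c,_=cv2.findContours(m,0,2)
        for k in c:
            A=cv2.contourArea(k)
            if A>8:
                M=cv2.moments(k);u,v=M['m10']/M['m00'],M['m01']/M['m00'];p=onz(d,u,v,105)
                if 440<p[0]<700 and 50<p[1]<420: print(n,col,A,round(u,1),round(v,1),p,cv2.boundingRect(k))
```

```text
{'clock': 5.617, 'joints': [0.744, 0.224, -0.164, -0.0, -1.176, -0.929], 'joint_vel': [-0.001, 0.046, -0.08, -0.026, 0.008, -0.001], 'joint_efforts': [-0.032, -32.751, 20.278, 4.59, 0.009, 0.0], 'position': [489.106, 233.135, 254.254], 'ee_rot': [-0.639, 0.769, 0.0, 0.003], 'contact_force': [-1.189, -0.63, -0.354], 'wrist_torque': [-0.073, 0.042, 0.022], 'grasp_force': 0.0, 'gripper_width': 32.158}
s red 28.0 344.1 200.4 [613.  270.7 105. ] (342, 196, 6, 12)
s red 86.5 277.5 163.8 [454.5  85.  105. ] (272, 159, 12, 11)
s grn 36.5 322.0 199.2 [606.1 205.9 105. ] (320, 194, 6, 13)
s yel 39.0 300.1 195.7 [590.9 142.8 105. ] (298, 191, 6, 13)
s yel 400.5 381.1 169.9 [490.  413.6 105. ] (365, 158, 33, 24)
s blu 55.0 349.8 206.7 [637.3 283.  105. ] (345, 202, 9, 10)
s blu 130.5 331.7 204.1 [626.  231.7 105. ] (322, 199, 19, 11)
s blu 129.5 310.5 201.7 [614.8 170.9 105. ] (301, 197, 19, 10)
s blu 47.0 293.0 199.4 [604.6 120.4 105. ] (290, 195, 7, 10)
b red 70.5 280.0 274.3 [614.1 274.6 105. ] (275, 269, 11, 12)
b grn 31.0 271.0 251.0 [599.3 207.4 105. ] (266, 248, 10, 11)
b yel 68.0 262.1 232.9 [591.4 148.3 105. ] (258, 228, 9, 11)
b blu 272.0 281.4 288.5 [630.5 307.8 105. ] (269, 276, 23, 24)
b blu 170.5 272.1 263.3 [615.1 239.4 105. ] (261, 254, 22, 17)
b blu 136.0 263.4 243.3 [604.3 178.2 105. ] (253, 235, 21, 15)
w red 556.5 147.2 236.8 [608.6 267.7 105. ] (131, 226, 33, 23)
w grn 527.0 140.9 179.1 [596.8 205.7 105. ] (124, 170, 35, 19)
w yel 470.5 133.5 114.3 [585.8 143.8 105. ] (115, 107, 39, 16)
w blu 6748.0 155.0 161.8 [578.1 191.5 105. ] (118, 83, 66, 171)
```

View pics/d.png

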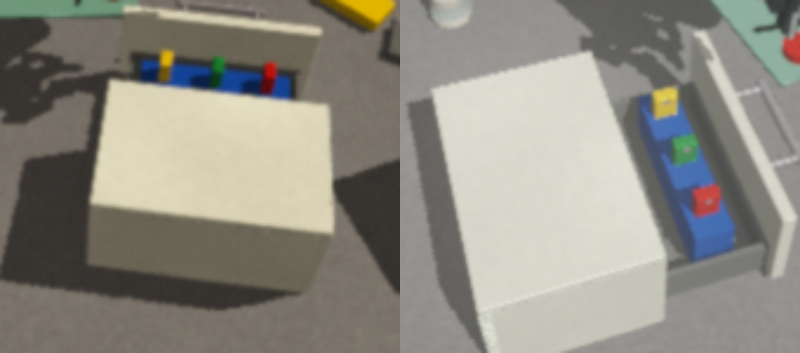

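The views show the drawer fully open, with the red handle at side px (280,274), green in the middle and yellow at the far end. I'll hover over red and re-measure from there.

>>> servo_tool([
  [[150,-0.0137,-0.0275,0.0135,0,0,0],[150,-0.0137,-0.0275,0.0135,0,0,0],[150,-0.0137,-0.0275,0.0135,0,0,0],[150,-0.0137,-0.0275,0.0135,0,0,0],[150,0,0,0,0,0,-7],[150,0,0,0,0,0,-7],[150,0,0,0,0,0,-7],[150,0,0,0,0,0,-7],[150,0,0,0,0,0,-7],[150,0,0,0,0,0,-7]],
])

```text
clock: 6.6
position: [605.8, 265.4, 194.7]
ee_rot: [0.874, -0.487, -0.001, 0.002]
contact_force: [0.2, 0.5, 0.1]
gripper_width: 35.4
grasp_force: 0.0
```

>>> servo_tool([
  [[150,0,0,0,0,0,-7],[150,0,0,0,0,0,-7],[150,0,0,0,0,0,-7],[150,0,0,0,0,0,-7],[150,0,0,0,0,0,-7],[150,0,0,0,0,0,-7],[150,0,0,0,0,0,-6],[150,0,0,0,0,0,0],[150,0,0,0,0,0,0]],
])

```text
clock: 7.35
position: [606.0, 265.5, 195.5]
ee_rot: [0.996, -0.094, -0.001, 0.001]
contact_force: [-0.5, 0.6, -0.2]
gripper_width: 35.1
grasp_force: 0.0
```

Run:
```python
from h import *
np.set_printoptions(suppress=True,precision=1)
s=state()
b=load('side');w0=load('wrist')
w=grab('wrist');cv2.imwrite('pics/w3.png',w['frame'])
for n,d in(('w0',w0),('w',w)):
    h=cv2.cvtColor(d['frame'],cv2.COLOR_BGR2HSV);m=cv2.inRange(h,(0,150,60),(6,255,255))|cv2.inRange(h,(174,150,60),(180,255,255))
    c,_=cv2.findContours(m,0,2)
    for k in c:
        if cv2.contourArea(k)>100:
            r=cv2.minAreaRect(k);print(n,cv2.contourArea(k),r,cv2.boundingRect(k),onz(d,*r[0],111.5))
            print(cv2.approxPolyDP(k,2,True)[:,0].tolist())
    vs=h[...,2][m>0];print(np.percentile(vs,[5,25,50,75,95]))
```

```text
{'clock': 7.35, 'joints': [0.657, 0.473, 0.057, -0.0, -1.158, 0.726], 'joint_vel': [-0.001, -0.005, 0.008, 0.001, -0.001, -0.004], 'joint_efforts': [-0.0, -43.297, 18.565, 4.127, -0.006, 0.083], 'position': [606.037, 265.467, 195.503], 'ee_rot': [0.996, -0.094, -0.001, 0.001], 'contact_force': [-0.498, 0.583, -0.158], 'wrist_torque': [-0.014, -0.026, -0.014], 'grasp_force': 0.0, 'gripper_width': 35.137}
w0 565.5 ((147.0, 237.0), (22.0, 32.0), 90.0) (131, 226, 33, 23) [605.8 265.5 111.5]
[[131, 237], [133, 248], [155, 247], [163, 236], [163, 228], [141, 226]]
w0 1270.5 ((338.0, 33.5), (43.0, 38.0), 90.0) (319, 12, 39, 44) [389.6 111.6 111.5]
[[346, 13], [332, 14], [319, 31], [320, 45], [329, 54], [341, 54], [350, 49], [356, 41], [356, 22]]
[ 69.4 100.  226.  227.  232. ]
w 581.5 ((244.0, 192.5), (37.0, 16.0), 90.0) (236, 174, 17, 38) [616.  270.3 111.5]
[[238, 174], [236, 210], [251, 211], [252, 175]]
[ 78.6 139.  211.  217.  229. ]
```

View pics/w3.png

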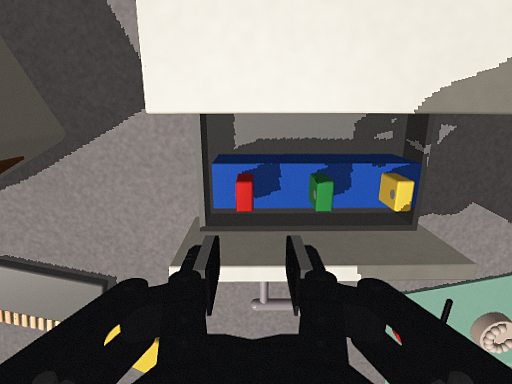

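The wrist view shows the red handle at cols 236–252, rows 174–211. Its lit top face is the lower part and the rear face sits above it. I'll segment the bright top face and triangulate its corners.

Run:
```python
from h import *
np.set_printoptions(suppress=True,precision=1,linewidth=200)
w=load('wrist');b=load('side');a=load('scene')
h=cv2.cvtColor(w['frame'],cv2.COLOR_BGR2HSV);V=h[...,2]
for c in (239,244,249):print(c,V[168:218,c])
for r in (180,186,200,206):print(r,V[r,230:258])
bf=b['frame'];hb=cv2.cvtColor(bf,cv2.COLOR_BGR2HSV)
print(hb[266:284,272:290,2]);print(hb[266:284,272:290,1])
hs=cv2.cvtColor(a['frame'],cv2.COLOR_BGR2HSV);print(hs[194:212,338:352,2])
```

```text
239 [181 179 182 181 197 106  86  79  81  78  81  82  70 119 177 215 227 225 223 223 223 224 224 223 223 222 221 221 221 223 221 221 217 217 216 217 217 217 215 215 213 219 221 148  60  52  43  45  43
  46]
244 [181 182 183 129  94  66  85  79  78  81  82  81  72 125 170 209 223 219 216 217 215 216 217 215 215 217 215 215 212 215 213 214 212 214 214 211 212 211 212 212 211 216 215 140  61  48  42  43  47
  40]
249 [186 127  77  91  79  72  87  81  82  81  81  79  73 126 173 208 215 214 214 212 213 213 213 212 210 213 214 212 211 213 211 211 209 211 210 208 211 212 210 209 208 213 212 144  62  51  43  43  43
  47]
180 [176 179 180 182 184 181  99  95  71  70  70  71  69  74  72  75  72  74  72  73  74  76  74  78  95  87  89  92]
186 [177 179 179 179 186 178 242 229 225 223 224 223 220 220 216 216 215 215 213 214 220 175 118  60  96  93  88  91]
200 [178 179 175 178 185 182 189 235 221 217 219 215 215 215 212 212 212 211 210 209 212 175 116 105 195 181 177 180]
206 [179 181 181 183 187 184 164 236 220 215 217 214 211 213 212 211 209 210 208 210 210 178 116 112 193 181 179 176]
[[180 1
[... 3057 characters left out ...]
3  55  53 104 173 193 195 182 124  69  50  53  54]
 [112 104  92  56 103 171 191 193 180 115  59  60  60  55]
 [138 136 122  74  96 153 171 175 163 102 100 102  98  93]
 [128 127 116  69  85 113 124 130 119 114 134 140 138 134]
 [ 88  89  85  61  80  92  99  96  87 129 146 149 149 147]
 [ 71  71  61  61  81  92  93  91  79 133 148 150 148 146]
 [ 71  67  52  65  87  93  92  91  89 137 149 150 149 148]
 [ 72  67  55  70  87  90  91  87 112 142 151 150 150 146]
 [ 74  69  55  72  84  87  89  81 128 146 149 150 150 149]
 [ 79  78  69  60  71  74  76  92 136 150 147 150 150 148]
 [112 114 109 105 105 102 107 126 145 150 150 150 150 147]
 [172 162 161 160 162 162 157 158 158 158 152 151 153 152]]
```

Run:
```python
from h import *
np.set_printoptions(suppress=True,precision=1,linewidth=200)
w=load('wrist');b=load('side');a=load('scene')
print(tri((w,243.7,196.4),(a,344.8,199.3)),tri((w,243.7,196.4),(b,280,272)),tri((w,243.7,196.4),(a,344.8,199.3),(b,280,272)))
P=[onz(w,u,v,111.5) for u,v in((236,182),(251,182),(236.5,211),(250.7,211))];print(P,np.mean(P,0))
# clamp-free check of camera vs gripper: project TCP
s=arm.read_state();p=s['position'];print(proj(w,p))
print(R.from_quat(s['ee_rot']).as_matrix())
```

```text
[612.5 271.6 109.7] [612.4 271.3 109.3] [612.6 271.6 109.8]
[array([625.7, 274.8, 111.5]), array([623.5, 263.2, 111.5]), array([601.8, 279.3, 111.5]), array([599.7, 268. , 111.5])] [612.7 271.3 111.5]
(np.float64(252.45179999675543), np.float64(251.23127194065972))
[[ 1.  -0.2 -0. ]
 [-0.2 -1.  -0. ]
 [-0.   0.  -1. ]]
```

>>> servo_tool([
  [[150,0.0054,-0.007,0,0,0,0],[150,0,0,0.03,0,0,0],[150,0,0,0.03,0,0,0],[150,0,0,0.03,0,0,0],[150,0,0,0.014,0,0,0],[150,0,0,0.01,0,0,0],[150,0,0,0,0,0,0]],
])

```text
clock: 7.98
position: [612.4, 271.2, 80.4]
ee_rot: [0.996, -0.093, -0.002, 0.002]
contact_force: [0.0, -0.2, 0.4]
gripper_width: 35.4
grasp_force: 0.0
```

>>> servo_tool([
  [[200,0,0,0,0,0,0],[255,0,0,0,0,0,0],[255,0,0,0,0,0,0],[255,0,0,0,0,0,0],[255,0,0,0,0,0,0],[255,0,0,0,0,0,0]],
])

```text
clock: 8.48
position: [613.9, 272.2, 84.8]
ee_rot: [0.996, -0.092, 0.001, -0.001]
contact_force: [-0.8, -0.4, 4.3]
gripper_width: 13.0
grasp_force: 61.3
```

>>> servo_tool([
  [[255,0,0,-0.01,0,0,0],[255,0,0,-0.02,0,0,0],[255,0,0,-0.02,0,0,0],[255,0,0,-0.02,0,0,0],[255,0,0,-0.03,0,0,0],[255,0,0,-0.03,0,0,0],[255,0,0,0,0,0,0],[255,0,0,0,0,0,0]],
])

```text
clock: 9.15
position: [613.9, 272.2, 216.4]
ee_rot: [0.996, -0.092, 0.002, -0.002]
contact_force: [0.2, 0.8, -1.6]
gripper_width: 12.8
grasp_force: 60.7
```

Run:
```python
from h import *
s=state()
a=grab('scene');b=grab('side');w=grab('wrist')
c=lambda f,x,y,W,H:cv2.resize(f[y:y+H,x:x+W],(400,300),interpolation=cv2.INTER_CUBIC)
cv2.imwrite('pics/e.png',np.vstack([np.hstack([c(a['frame'],280,140,100,75),c(b['frame'],235,190,100,75)]),np.hstack([c(w['frame'],0,0,512,384),c(a['frame'],130,170,64,48)])]))
```

```text
{'clock': 9.15, 'joints': [0.658, 0.471, 0.108, -0.0, -1.202, 0.728], 'joint_vel': [-0.0, 0.042, -0.068, -0.027, 0.006, 0.0], 'joint_efforts': [-0.029, -45.697, 20.383, 4.658, 0.013, 0.0], 'position': [613.868, 272.184, 216.413], 'ee_rot': [0.996, -0.092, 0.002, -0.002], 'contact_force': [0.185, 0.806, -1.603], 'wrist_torque': [-0.029, -0.004, -0.019], 'grasp_force': 60.692, 'gripper_width': 12.783}
```

View pics/e.png

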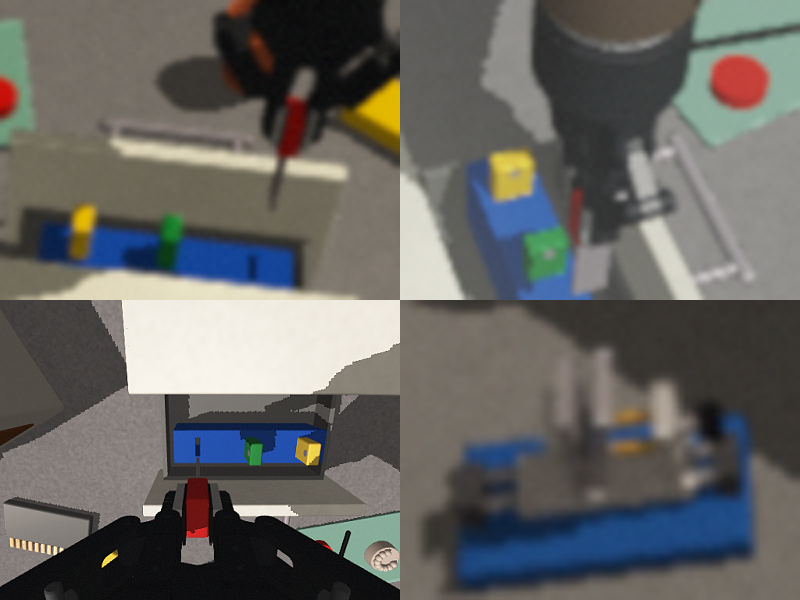

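The gauge hangs upright in the gripper. In the scene view its tip is at about px (348,192), and green and yellow are still in their slots. Next I'll carry it to a hover beside the clamp.

>>> servo_tool([
  [[255,0,0.015,0,0,0,0],[255,-0.002,0.03,0,0,0,0],[255,-0.002,0.034,0,0,0,0],[255,-0.002,0.034,0,0,0,0],[255,-0.002,0.034,0,0,0,0],[255,-0.002,0.034,0,0,0,0],[255,-0.002,0.034,0,0,0,0],[255,-0.002,0.034,0,0,0,0],[255,-0.002,0.034,0,0,0,0],[255,-0.002,0.034,0,0,0,0]],
])

```text
clock: 10.13
position: [535.4, -38.7, 212.3]
ee_rot: [0.996, -0.092, -0.001, 0.0]
contact_force: [0.9, -1.1, -0.8]
gripper_width: 13.1
grasp_force: 60.7
```

>>> servo_tool([
  [[255,-0.002,0.034,0,0,0,0],[255,-0.002,0.034,0,0,0,0],[255,-0.002,0.034,0,0,0,0],[255,-0.002,0.034,0,0,0,0],[255,-0.002,0.034,0,0,0,0],[255,-0.002,0.034,0,0,0,0],[255,-0.001,0.034,0,0,0,0],[255,0,0.017,0,0,0,0],[255,0,0,0,0,0,-6],[255,0,0,0,0,0,-6]],
])

```text
clock: 10.97
position: [475.6, -286.3, 211.8]
ee_rot: [1.0, 0.013, -0.002, -0.0]
contact_force: [-0.1, 0.4, -0.5]
gripper_width: 12.8
grasp_force: 60.7
```

>>> servo_tool([
  [[255,0,0,0,0,0,-6],[255,0,0,0,0,0,0],[255,0,0,0,0,0,0],[255,0,0,0,0,0,0]],
])

```text
clock: 11.3
position: [477.0, -284.8, 212.8]
ee_rot: [0.998, 0.063, -0.001, -0.0]
contact_force: [0.0, -0.4, -0.3]
gripper_width: 13.0
grasp_force: 60.7
```

Run:
```python
from h import *
np.set_printoptions(suppress=True,precision=2)
a=load('scene');b=load('side');print('tip',tri((a,348,192),(b,282.6,262.8)))
s=state();print(R.from_quat(s['ee_rot']).as_matrix())
w=grab('wrist','w4.png');grab('scene');grab('side')
f=w['frame'];u,v=proj(w,[520,-288,80]);print(u,v)
for z in(0,16,95):print(z,proj(w,[520,-288,z]))
cv2.imwrite('pics/w4.png',cv2.resize(f[0:240,120:440],(800,600),interpolation=cv2.INTER_CUBIC))
```

```text
tip [611.29 273.86 144.94]
{'clock': 11.3, 'joints': [-0.247, 0.282, -0.192, -0.0, -1.098, 1.944], 'joint_vel': [0.006, -0.001, 0.007, -0.001, 0.0, 0.01], 'joint_efforts': [-0.093, -33.493, 18.288, 4.116, -0.007, -0.003], 'position': [476.953, -284.807, 212.766], 'ee_rot': [0.998, 0.063, -0.001, -0.0], 'contact_force': [0.042, -0.352, -0.35], 'wrist_torque': [-0.024, -0.014, 0.034], 'grasp_force': 60.682, 'gripper_width': 12.955}
[[ 0.99  0.13 -0.  ]
 [ 0.13 -0.99  0.  ]
 [-0.   -0.   -1.  ]]
261.7136828354954 143.76674274406838
0 (np.float64(259.6627027219216), np.float64(136.34452690901915))
16 (np.float64(259.9973747199286), np.float64(137.55542188270184))
95 (np.float64(262.2342377973836), np.float64(145.65111196293964))
```

View pics/w4.png

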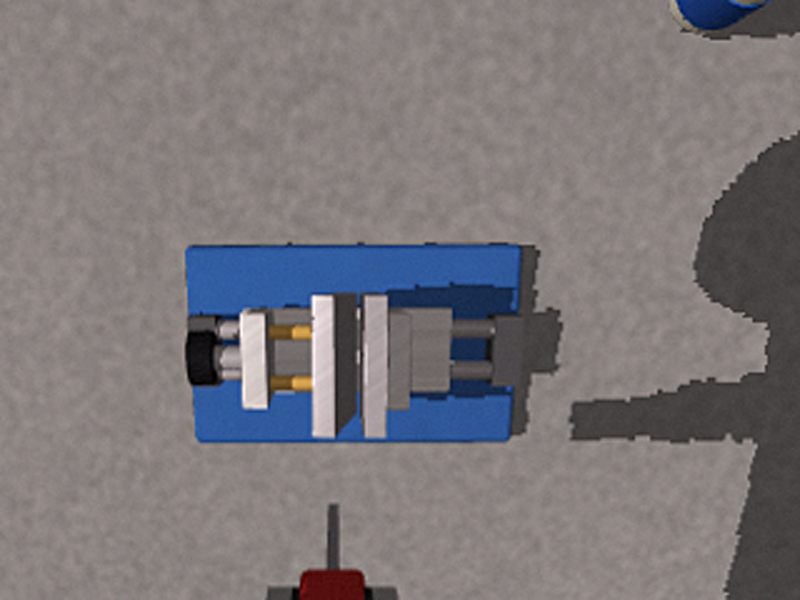

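The wrist view shows the clamp clearly. At crop scale, the leaning sprung plate's top is at cols 312–336 and the plain plate's top at 362–387, over rows 295–437. The blade tip is at (333,505). Now to compute positions.

Run:
```python
from h import *
np.set_printoptions(suppress=True,precision=2,linewidth=220)
w=load('wrist');b=load('side');a=load('scene')
g=cv2.cvtColor(w['frame'],cv2.COLOR_BGR2GRAY)
for r in (119,123,132,146,160,170,173):print(r,g[r,240:282])
print('col a',g[112:124,268],g[168:182,268],'col b',g[112:124,249],g[168:182,249])
for r in range(196,228,3):print(r,g[r,244:264])
s=arm.read_state();p=np.array(s['position']);print('pred tip',p-[0,0,63.3])
for n,d in(('s',a),('b',b)):
    for dz in(-63,-71):print(n,dz,proj(d,p+[0,0,dz]))
    u,v=map(int,proj(d,p+[0,0,-66]));gg=cv2.cvtColor(d['frame'],cv2.COLOR_BGR2GRAY)
    print(gg[v-14:v+12,u-9:u+10])
```

```text
119 [ 88  88  86  76 143 255 245 239 235 229 224 224 214 108  44  55  54  56  54  58  59  55  62  75  46  83 189 174 174 177 173 175 177 181 170  50  37  45  43  43  45  45]
123 [ 79  80  78  71 126 250 222 217 210 205 207 213 207 122  40  55  56  59  60  55  58  56  74 129  51  77 174 169 165 164 164 165 169 173 161  55  65  68  67  69  75  83]
132 [168 172 171 160 119 205 223 220 218 212 203 201 199 115  43  57  58  57  54  54  54  58  64  91  54 103 163 169 164 164 163 163 164 166 171  76 110 107 109 110 110 110]
146 [107 106 107 101 132 237 215 212 205 200 196 198 201 158  41  56  58  53  61  61  59  54  64  87  50 133 207 163 170 167 169 166 165 167 160  70 112 113 110 109 108 108]
160 [ 85  85  83  80 103 195 214 202 194 195 195 195 193 159  37  54  54  58  55  57  53  53  63  83  54 129 172 165 159 163 163 164 163 168 160 102 105 107 105 108 109 109]
170 [ 85  86  85  78  98 179 204 196 190 189 188 186 187 160  40  54  53  59  82  88  86  83  85  84  77  95 176 165 164 160 162 159 161 153 104  79  84  83  82  81  86  83]
173 [ 84  89  87  81 113 213 209 201 196 190 189 190 192
[... 5018 characters left out ...]
47 147 146 147 146 147 149 148 148 147 146 146 146 147 149 149 148]
 [149 147 147 146 146 146 146 147 147 148 148 149 147 147 148 149 149 148 147]
 [146 147 147 147 147 146 146 147 147 147 148 149 148 148 149 149 148 149 147]
 [145 147 147 146 147 147 147 147 146 147 147 147 147 147 147 147 148 146 146]
 [146 147 147 148 146 147 147 147 147 147 147 147 147 146 148 147 147 147 147]
 [146 147 148 149 146 146 146 145 147 148 148 148 148 147 148 147 145 147 146]
 [147 148 149 148 148 147 146 144 146 148 147 148 148 149 147 147 146 147 147]
 [147 147 148 147 146 146 145 146 145 146 146 147 148 147 147 148 147 147 147]
 [147 147 146 147 146 146 145 145 146 146 147 147 146 148 147 146 146 147 146]]
```

Run:
```python
from h import *
np.set_printoptions(suppress=True,precision=1,linewidth=220)
w=load('wrist');b=load('side');a=load('scene')
s=arm.read_state();p=np.array(s['position']);M=R.from_quat(s['ee_rot']).as_matrix()
print('tip scene/side',tri((a,157.2,162.6),(b,228,118))-p)
L=lambda q:M.T@(q-p)
for n,u,v in(('a0',265.3,117.8),('a1',265.4,175),('b0',253.2,117.6),('b1',253.8,175),('ao0',274.6,117.8),('ao1',274.2,175),('bo0',244.3,117.6),('bo1',244.3,175)):
    q=onz(w,u,v,95);print(n,q,L(q))
o,d=ray(w,252.9,201);  # lower end of the +x blade edge
o=M.T@(o-p);d=M.T@d
for lx in(10,12,8):print('tip on local x',lx,o+d*(lx-o[0])/d[0])
for v in (205,225):
  o,d=ray(w,252.85,v);o=M.T@(o-p);d=M.T@d;print(v,o+d*(10-o[0])/d[0])
# plates two-view check of height: scene plate b top
g=cv2.cvtColor(a['frame'],cv2.COLOR_BGR2GRAY);u,v=map(int,proj(a,[518,-287,95]));print(u,v);print(g[v-10:v+10,u-10:u+11])
for n,q in(('a0',onz(w,265.3,117.8,95)),('a1',onz(w,265.4,175,95)),('b0',onz(w,253.2,117.6,95)),('b1',onz(w,253.8,175,95))):print(n,proj(a,q),proj(b,q))
```

```text
tip scene/side [ -2.4  -4.2 -69.2]
a0 [ 543.8 -287.4   95. ] [ 65.6  11.2 118.1]
a1 [ 494.3 -294.4   95. ] [ 15.6  11.8 118.2]
b0 [ 542.7 -277.1   95. ] [ 65.8   0.8 118.1]
b1 [ 493. -284.   95.] [ 15.6   1.3 118.2]
ao0 [ 544.8 -295.3   95. ] [ 65.6  19.1 118.1]
ao1 [ 495.3 -302.3   95. ] [ 15.6  19.7 118.2]
bo0 [ 541.7 -269.5   95. ] [ 65.8  -6.8 118.1]
bo1 [ 491.9 -275.5   95. ] [ 15.6  -7.2 118.2]
tip on local x 10 [10.   0.4 57.2]
tip on local x 12 [12.   0.4 50.8]
tip on local x 8 [ 8.   0.4 63.6]
205 [10.   0.4 48. ]
225 [10.   0.3 11.8]
158 182
[[110 108 106 109 109 108 107 108 107 106 106 107 107 109 109 107 108 110 106 108 107]
 [107 105 105 107 110 110 109 108 107 107 108 108 109 110 110 112 109 108 108 107 107]
 [108 108 108 105 107 109 108 109 109 110 109 110 108 110 111 111 109 108 106 106 109]
 [109 109 108 107 110 109 107 108 110 110 110 111 108 108 109 110 110 109 108 108 109]
 [108 108 108 107 108 109 110 110 109 109 112 111 110 109 110 110 109 108 109 108 109]
 [109 109 109 108 108 110 108 109 112 113 112 110 112 115 120 118 111 108 107 107 110]
 [111 110 110 111 11
[... 1021 characters left out ...]
3]
 [107 107 107 104  99  90  85  88  87  85  74  55  60  79  87  88  83  79  78  77  76]
 [100 100  99  96  95  90  83  76  71  74  69  54  52  59  65  73  76  73  71  73  71]]
a0 (np.float64(157.1583463278199), np.float64(189.13877813643097)) (np.float64(209.83473888659393), np.float64(136.9901722749668))
a1 (np.float64(157.18412521149608), np.float64(177.4574849119545)) (np.float64(222.4754761722838), np.float64(131.5116137590732))
b0 (np.float64(160.54862766415408), np.float64(188.79089614279917)) (np.float64(211.4358599131661), np.float64(138.6137889777278))
b1 (np.float64(160.51824725030264), np.float64(177.0808866652615)) (np.float64(224.16663700784525), np.float64(133.0837734702023))
```

>>> servo_tool([
  [[255,0.014,0.0022,0,0,0,0],[255,0.014,0.0022,0,0,0,0],[255,0.0135,0.0022,0,0,0,0],[255,0,0,0,0,0,-0.7],[255,0,0,0.015,0,0,0],[255,0,0,0.015,0,0,0],[255,0,0,0.01,0,0,0],[255,0,0,0,0,0,0],[255,0,0,0,0,0,0],[255,0,0,0,0,0,0]],
])

```text
clock: 12.28
position: [519.9, -286.3, 174.2]
ee_rot: [0.997, 0.071, 0.001, 0.0]
contact_force: [0.1, -0.9, -0.2]
gripper_width: 12.9
grasp_force: 60.7
```

Run:
```python
from h import *
np.set_printoptions(suppress=True,precision=2)
s=state()
w=grab('wrist');a=grab('scene');b=grab('side')
c=lambda f,x,y,W,H,s:cv2.resize(f[y:y+H,x:x+W],s,interpolation=cv2.INTER_CUBIC)
cv2.imwrite('pics/f.png',np.hstack([c(w['frame'],190,130,120,180,(400,600)),np.vstack([c(a['frame'],130,140,64,48,(400,300)),c(b['frame'],190,95,64,48,(400,300))])]))
```

```text
{'clock': 12.283, 'joints': [-0.231, 0.376, -0.156, 0.001, -1.037, 1.943], 'joint_vel': [0.002, -0.006, 0.011, -0.002, 0.001, -0.0], 'joint_efforts': [-0.008, -37.237, 17.382, 3.915, -0.017, -0.0], 'position': [519.865, -286.303, 174.194], 'ee_rot': [0.997, 0.071, 0.001, 0.0], 'contact_force': [0.136, -0.864, -0.224], 'wrist_torque': [-0.01, 0.034, 0.002], 'grasp_force': 60.68, 'gripper_width': 12.859}
```

View pics/f.png

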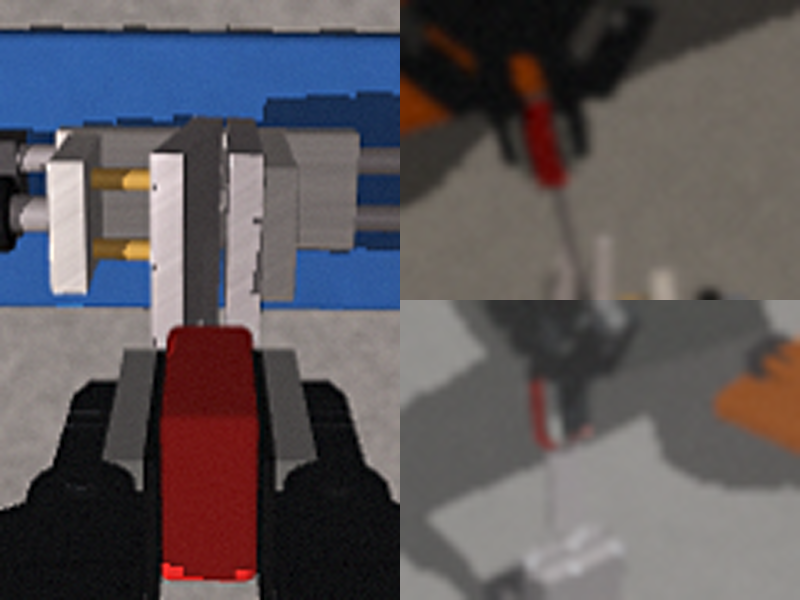

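The blade (wrist crop column ~209) lies within the gap between the plates' top edges (184–226), and the scene and side views show the tip just above the plates. I'll go down gently.

>>> servo_tool([
  [[255,0,0,0.005,0,0,0],[255,0,0,0.006,0,0,0],[255,0,0,0.006,0,0,0],[255,0,0,0.006,0,0,0],[255,0,0,0.005,0,0,0],[255,0,0,0.004,0,0,0],[255,0,0,0.002,0,0,0],[255,0,0,0,0,0,0],[255,0,0,0,0,0,0]],
])

```text
clock: 13.18
position: [519.6, -286.1, 139.3]
ee_rot: [0.997, 0.071, -0.0, 0.0]
contact_force: [-0.5, -0.3, -0.6]
gripper_width: 12.8
grasp_force: 60.7
```

>>> servo_tool([
  [[255,0,0,0.002,0,0,0],[255,0,0,0.002,0,0,0],[255,0,0,0.002,0,0,0],[255,0,0,0,0,0,0],[255,0,0,0,0,0,0],[255,0,0,0,0,0,0]],
])

```text
clock: 13.68
position: [519.5, -286.1, 133.3]
ee_rot: [0.998, 0.071, -0.0, -0.0]
contact_force: [-0.2, 0.2, 0.2]
gripper_width: 13.2
grasp_force: 60.7
```

>>> servo_tool([
  [[255,0,0,0.002,0,0,0],[255,0,0,0.002,0,0,0],[255,0,0,0.002,0,0,0],[255,0,0,0,0,0,0],[255,0,0,0,0,0,0],[255,0,0,0,0,0,0]],
])

```text
clock: 14.18
position: [519.4, -286.0, 127.2]
ee_rot: [0.998, 0.071, -0.0, -0.0]
contact_force: [-0.3, 0.0, -1.6]
gripper_width: 13.0
grasp_force: 60.7
```

>>> servo_tool([
  [[255,0,0,0.0015,0,0,0],[255,0,0,0.0015,0,0,0],[255,0,0,0,0,0,0],[255,0,0,0,0,0,0],[255,0,0,0,0,0,0]],
])

```text
clock: 14.6
position: [519.4, -286.0, 124.2]
ee_rot: [0.998, 0.071, -0.0, -0.0]
contact_force: [0.1, -0.7, -0.8]
gripper_width: 12.8
grasp_force: 60.7
```

>>> servo_tool([
  [[255,0,0,0.001,0,0,0],[255,0,0,0.001,0,0,0],[255,0,0,0,0,0,0],[255,0,0,0,0,0,0],[255,0,0,0,0,0,0]],
])

```text
clock: 15.02
position: [519.5, -286.1, 122.3]
ee_rot: [0.998, 0.071, -0.0, -0.0]
contact_force: [-0.8, 0.2, -0.8]
gripper_width: 13.0
grasp_force: 60.7
```

>>> servo_tool([
  [[255,0,0,0.001,0,0,0],[255,0,0,0.001,0,0,0],[255,0,0,0,0,0,0],[255,0,0,0,0,0,0],[255,0,0,0,0,0,0]],
])

```text
clock: 15.43
position: [519.4, -286.0, 120.2]
ee_rot: [0.998, 0.071, -0.0, -0.0]
contact_force: [0.9, 0.0, -0.3]
gripper_width: 13.0
grasp_force: 60.7
```

>>> servo_tool([
  [[255,0,0,0.001,0,0,0],[255,0,0,0.001,0,0,0],[255,0,0,0,0,0,0],[255,0,0,0,0,0,0],[255,0,0,0,0,0,0]],
])

```text
clock: 15.85
position: [519.6, -286.1, 118.4]
ee_rot: [0.998, 0.071, 0.0, 0.0]
contact_force: [-0.4, -0.7, 0.3]
gripper_width: 12.7
grasp_force: 60.8
```

>>> servo_tool([
  [[255,0,0,0.001,0,0,0],[255,0,0,0.001,0,0,0],[255,0,0,0,0,0,0],[255,0,0,0,0,0,0],[255,0,0,0,0,0,0]],
])

```text
clock: 16.27
position: [520.0, -286.2, 116.9]
ee_rot: [0.997, 0.071, 0.001, 0.0]
contact_force: [0.5, 0.8, 4.8]
gripper_width: 12.9
grasp_force: 61.5
```

Run:
```python
from h import *
np.set_printoptions(suppress=True,precision=1,linewidth=200)
s=state();p=np.array(s['position'])
for n in('scene','side'):
    d=grab(n);h=cv2.cvtColor(d['frame'],cv2.COLOR_BGR2HSV);m=cv2.inRange(h,(0,120,50),(6,255,255))|cv2.inRange(h,(174,120,50),(180,255,255))
    c,_=cv2.findContours(m,0,2)
    for k in c:
        if cv2.contourArea(k)>4:
            x=cv2.boundingRect(k);q=onz(d,x[0]+x[2]/2,x[1]+x[3]/2,120)
            if np.hypot(*(q-p)[:2])<60:print(n,x,k[:,0].tolist())
    for z in(-63,-7,0,27):print(n,z,proj(d,p+[0,0,z]))
```

```text
{'clock': 16.267, 'joints': [-0.23, 0.434, -0.225, 0.0, -0.91, 1.943], 'joint_vel': [-0.0, 0.001, -0.0, -0.0, 0.001, 0.001], 'joint_efforts': [-0.034, -36.139, 14.513, 3.024, 0.041, 0.043], 'position': [519.953, -286.23, 116.943], 'ee_rot': [0.997, 0.071, 0.001, 0.0], 'contact_force': [0.533, 0.779, 4.844], 'wrist_torque': [-0.021, 0.064, -0.042], 'grasp_force': 61.482, 'gripper_width': 12.91}
scene (153, 170, 7, 14) [[153, 170], [153, 171], [154, 172], [153, 173], [153, 174], [154, 175], [154, 178], [155, 179], [155, 181], [157, 183], [158, 183], [159, 182], [159, 179], [158, 178], [158, 175], [157, 174], [157, 170]]
scene -63 (np.float64(160.97781874353507), np.float64(192.22571153728126))
scene -7 (np.float64(157.7369306182157), np.float64(180.07434712416412))
scene 0 (np.float64(157.3181445164597), np.float64(178.49663294635528))
scene 27 (np.float64(155.67325677554368), np.float64(172.28281246697927))
side -63 (np.float64(217.3288789361742), np.float64(144.70339550378245))
side -7 (np.float64(216.25728273084485), np.float64(131.45855043004386))
side 0 (np.float64(216.11834475665685), np.float64(129.74230642728494))
side 27 (np.float64(215.5714864179792), np.float64(122.98945360304799))
```

>>> servo_tool([
  [[255,0,0,0.001,0,0,0],[255,0,0,0.0005,0,0,0],[255,0,0,0,0,0,0],[255,0,0,0,0,0,0],[255,0,0,0,0,0,0]],
])

```text
clock: 16.78
position: [519.8, -286.1, 114.8]
ee_rot: [0.998, 0.071, 0.0, 0.0]
contact_force: [0.1, -0.7, 2.7]
gripper_width: 13.1
grasp_force: 61.3
```

Run:
```python
from h import *
state()
a=grab('scene');b=grab('side');w=grab('wrist')
c=lambda f,x,y,W,H:cv2.resize(f[y:y+H,x:x+W],(400,300),interpolation=cv2.INTER_CUBIC)
cv2.imwrite('pics/g.png',np.vstack([np.hstack([c(a['frame'],130,160,64,48),c(b['frame'],190,110,64,48)]),np.hstack([c(w['frame'],150,60,200,150),c(b['frame'],100,80,300,225)])]))
```

```text
{'clock': 16.783, 'joints': [-0.23, 0.437, -0.227, 0.0, -0.906, 1.943], 'joint_vel': [0.002, 0.001, -0.0, 0.001, 0.002, 0.0], 'joint_efforts': [-0.015, -36.628, 14.115, 2.931, -0.332, 0.039], 'position': [519.774, -286.125, 114.794], 'ee_rot': [0.998, 0.071, 0.0, 0.0], 'contact_force': [0.146, -0.705, 2.748], 'wrist_torque': [-0.131, -0.332, 0.01], 'grasp_force': 61.346, 'gripper_width': 13.133}
```

View pics/g.png

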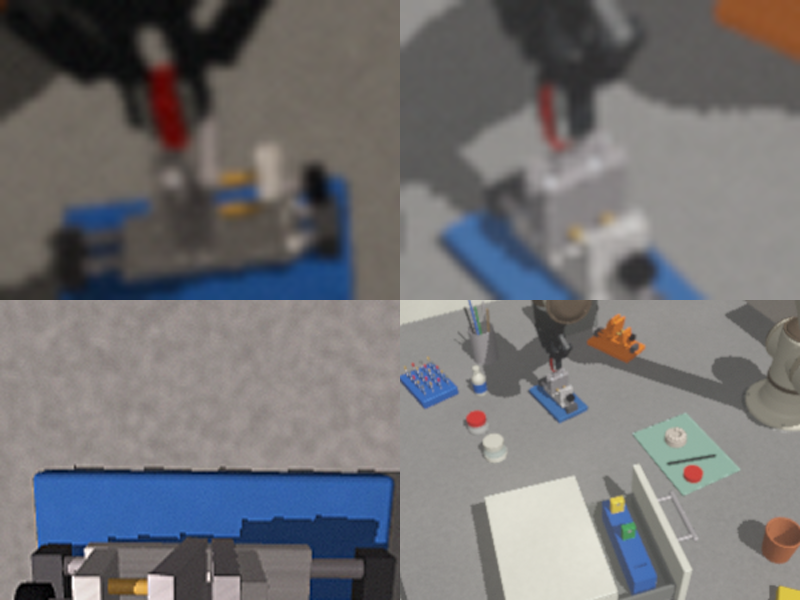

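The picture shows the gauge standing between the plates with its handle just above them. The drawer is open, the green and yellow gauges are in place and the bystanders haven't moved. I'll make one more small step to confirm the drag.

>>> servo_tool([
  [[255,0,0,0.001,0,0,0]],
])

```text
clock: 17.02
position: [519.7, -286.1, 114.0]
ee_rot: [0.997, 0.071, 0.0, 0.0]
contact_force: [-0.0, -0.7, 5.2]
gripper_width: 13.4
grasp_force: 61.4
```

>>> servo_tool([
  [[255,0,0,0,0,0,0],[255,0,0,0,0,0,0],[255,0,0,0,0,0,0]],
])

```text
clock: 17.27
position: [519.5, -286.0, 113.7]
ee_rot: [0.998, 0.071, -0.0, -0.0]
contact_force: [0.5, -0.2, 4.3]
gripper_width: 12.8
grasp_force: 61.4
```

>>> servo_tool([
  [[255,0,0,0,0,0,0],[255,0,0,0,0,0,0],[255,0,0,0,0,0,0],[255,0,0,0,0,0,0],[255,0,0,0,0,0,0]],
])

```text
clock: 17.68
position: [519.5, -286.0, 113.7]
ee_rot: [0.998, 0.071, -0.0, -0.0]
contact_force: [0.8, -0.8, 4.2]
gripper_width: 13.0
grasp_force: 61.3
```

```bash
python3 -c "
from bench import ticket
print(ticket.job_done())"
```

```text
the job is handed in; nothing more can be done
None
```

I've handed the job in: the drawer is open at its stop, and the gripper holds the red gauge upright between the blue clamp's plates with a steady drag of about 4–5 N, its tip about 5 mm above their lower edge by my estimate; no verdict came back.

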